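# Set the roll cutter's length stop from the gauge

### The arm

A 6-joint arm with a two-finger parallel gripper is mounted at the origin on the work surface. World frame = base frame: x ahead of the robot, y to its left, z up, the work surface at z = 0. Lengths are in mm, angles in rad, forces in N, time in s.
With the tool pointing down it reaches from about 275 to 1000 mm from the base axis. Payload 8.4 kg.
Tool frame: the origin (TCP) lies at the centre of the arm's flange, where the gripper is bolted on; the fingertips stand 173 mm ahead of it and the grasp point (between the pads) lies 155 mm ahead of it; z points along the fingers, y is the direction in which the jaws open and shut (so a half turn about z gives the same grasp; the last joint's range is limited). The gripper opens to 85 mm and grips with 20 to 120 N. Pads are 22 mm wide; open, the fingers measure 114 mm over their backs; the gripper's body (76 mm by 85 mm) begins 54 mm behind the grasp point. The pads swing forward as they close: fully open they stand 13 mm farther back than shut.
Start: joints at [1.223, 0.353, 1.633, -0, 1.155, -0.002], TCP at [211.842, 588.007, 404.681] pointing down, gripper open.
Joint ranges: [-2.63, 2.63], [-0.92, 2.1], [0.06, 2.66], [-1.3, 4.44], [0, 2.69], [-3.02, 3.02]. Speed limits (rad/s): [2.22, 2.22, 2.79, 3.14, 3.14, 3.14].

### API

Orientations are given as [roll, pitch, yaw] about the fixed x, y, z axes, in that order (R = Rz(yaw) Ry(pitch) Rx(roll)).
In Python, from rig import sense, grab_frame, camera_model, sign_off gives the robot as it stands. The module is installed in compiled form; this text tells all that it offers.
- The arm moves only by the tool step_arm, never from a script. Its argument "commands" is a list of rows, each a list of 3 entries, a list of its own where there are three numbers: the shift along the tool's x, y, z in mm, then the turn about the tool's z in rad, then the opening, from 0 (shut) to 1 (fully open). A call has 1 to 20 rows; each row shifts and turns the pose as measured when the row begins, along the tool's axes as they then stand; what a row does not reach is not made up. A row lasts 1/8 s, in which the tool goes at most 62.5 mm and 10.7 degrees, less where a joint would pass 70% of its speed; a pose out of reach is approached as far as the arm can. A call with a gripper value outside its range is refused whole. The fingers move at their own pace and stop on an object; "force" is the grip in N (left out, the last holds). Time passes only in rows, so rows that do not move let the fingers close. It gives the time, the measured TCP pose, the force and the opening at its end, in the units of the state.
- sense(): the state, without advancing time (a new reading comes with each control period).
- grab_frame(name): name is "scene" or "top"; returns the picture (480x640x3 uint8, blue, green, red); there is no depth.
- camera_model(name): a dict with "fx", "fy", "cx", "cy" (pixels), "R" (3x3) and "t" (3): a world point X has camera coordinates R X + t. Camera axes: x right, y down, z forward; pixel columns grow to the right and rows downward; lengths in mm; the calibration is good to about 2 mm. A picture is of the moment at which its call begins. camera_model takes no time and is no camera call.
- sign_off(): hands the job in, once; it reports no verdict.
The state is a dict: "clock": time; "qpos": joint angles; "qvel": joint speeds; "joint_efforts": joint torques, N m; "eef_pos": TCP position; "tcp_rot": TCP orientation; "contact_force": force on the tool from outside, world axes, zero at the start; "wrist_torque": the same for the moment, N m; "opening": opening from 0.0 (shut) to 1.0 (fully open).
Only numpy, scipy, OpenCV 4.12 (cv2) and the standard library are available. Lean on these libraries where they do the work, as an engineer would, in place of code of your own. Each camera call takes 0.05 s, during which the arm holds its last target. There are 200 camera calls.

### The job

Set the cutting guide's stop to the length of the blue gauge: loosen the red wing screw on the brass stop collar about a quarter turn before moving the collar, slide the collar along the bar until its steel blade has pushed the gauge up against the rubber-faced fence and nips it lightly, by feel and without squeezing it hard, and turn the wing screw tight again so that the gauge stays nipped between blade and fence. Then let go, and leave the spare collar, spare screw, bowl and flour can where they are.

Things in the scene. Friction and masses are not known exactly. Their poses are not given: they have to be found in the camera images.
- guide: roll-cutting guide fixed to the bench: white board 150 x 360 x 12 mm; square steel bar 16 mm thick along its own y at x = -30 mm, axis 75 mm above the bench, between posts (89 mm tall) at y = -163 and 163 mm. A trough 34 mm wide (ribs 12 mm tall) runs along y at x = +25 mm. Origin: centre of the board's underside; y towards the fence, x away from the robot at yaw 0, z up.
- stop: brass stop collar on the bar, 40 mm dia, 30 mm long, with an arm carrying the steel stop blade (32 mm wide, 8 thick, down to 20 mm above the bench) over the trough. Origin: collar's centre on the bar's axis, axes as the guide's; the blade's face towards the fence is at y = +15 mm. It slides along y only, y from -125 to +55 mm in the guide; screw tight, it resists 12 N or more; loose, it drags with about 1.2 N.
- screw (a joint): angle of the wing set screw upright on top of the collar, rad: near 0 (0 to 0.12 at the start) is tight; grows turned counter-clockwise seen from above (loosening). Its hold on the bar fades and is gone from about 1.0 on; 1.2 or more is safely loose; turned back below 0.3 it is tight. End stops -0.25 and 2.4. Turning takes about 0.15 N m; the wing stays at its height.
- wing (a point): point in the red wing of the set screw, on the screw's axis, at the height to grip (127 mm above the bench). The wing is an upright slab 10 mm thick, 42 long, 26 tall (112 to 138 mm above the bench), free all round; what is below it is at most 99 mm high but for a 9 mm stem. y axis along its length, x across its thickness, z up; at screw value 0 its y is the guide's y.
- gauge: length gauge, loose in the trough: blue box 28 x 70 x 28 mm, at its -y end a steel rod with a 22 mm square foot. The rod is set and locked: overall length 78 to 98 mm, different each time, not measured. Origin: centre of the box's underside; y to the fence, the end facing the fence is at y = +35 mm. 0.14 to 0.28 kg. At the start 4 to 14 mm short of the fence, clear of the blade.
- fence: black rubber-faced pad 50 x 10 x 36 mm on the fence at the +y end of the trough. Origin: its centre, 33 mm above the bench; the face the gauge rests on is 5 mm to -y of it. It yields 1 mm per 12 N. More than 15 N on the gauge is too hard a squeeze.
- spare_collar: bystander: small brass ring, 28 mm dia, 14 mm tall, on the guide's board outside the trough. Origin: underside centre.
- spare_screw: bystander: spare red screw, 10 x 56 x 10 mm, lying on the guide's board on the robot's side of the bar. Origin: underside centre of its head.
- bowl: bystander: steel bowl, 140 mm dia, 65 mm tall, right of the guide. Origin: underside centre.
- shaker: bystander: steel flour can, 64 mm dia, 110 mm tall, left of the guide. Origin: underside centre.
Mind the look-alikes: they are no part of the job. Several things have the shape of the gauge; the one meant has the colours described above.

How it is judged:
By the outcome, as a careful person would: the job done as asked, in the order asked, and still so for the second after the job is handed in, with the robot touching nothing.
It also fails if it takes over 58 s, if anything falls off the work surface, if the arm or the gripper's body presses on something with over 40 N, if the wrist force passes 120 N, or if a joint passes its speed limit or range.

## Working session

There is one attempt and no reset: what is moved stays moved. The work goes in short steps, Python scripts to look and compute and a tool call to move; the robot and the scene stay as the last step left them, time stands still between calls to the robot, and variables do not carry over. Pictures are saved under pics/ and viewed, about 8 in all and at most 12, crops included, and the job is handed in when it is done.

Besides the shell and the picture viewer there is one more tool, called as name(argument=value, ...), one argument or row to a line, values as JSON. step_arm: Moves the arm, as the interface text tells. Its arguments: {"type":"object","properties":{"commands":{"type":"array","items":{"type":"array"}},"force":{"type":"number"}},"required":["commands"]}

```bash
mkdir -p pics; cat > h.py <<'E'
import numpy as np, cv2
from rig import sense, grab_frame, camera_model, sign_off
def ray(c,u,v):
    m=camera_model(c);R=np.array(m["R"]);t=np.array(m["t"]).ravel()
    return -R.T@t, R.T@np.array([(u-m["cx"])/m["fx"],(v-m["cy"])/m["fy"],1])
def onz(c,u,v,z):
    o,d=ray(c,u,v);return o+d*(z-o[2])/d[2]
def tri(uv1,uv2,c1="scene",c2="top"):
    (o1,d1),(o2,d2)=ray(c1,*uv1),ray(c2,*uv2)
    s=np.linalg.lstsq(np.c_[d1,-d2],o2-o1,rcond=None)[0]
    p,q=o1+s[0]*d1,o2+s[1]*d2
    return (p+q)/2,np.linalg.norm(p-q)
def proj(c,X):
    m=camera_model(c);p=np.array(m["R"])@np.array(X,float)+np.array(m["t"]).ravel()
    return m["fx"]*p[0]/p[2]+m["cx"],m["fy"]*p[1]/p[2]+m["cy"]
E
python3 - <<'E'
from h import *
for c in("scene","top"):
    cv2.imwrite(f"pics/{c}0.png",grab_frame(c)); o,d=ray(c,320,240);print(c,o,d)
s=sense();print(s)
E
```

```text
scene [1426.12375434   35.82650599  861.95005118] [-0.72351511 -0.05308546 -0.68833505]
top [ 402.14612953  -14.34189133 1509.39005571] [ 0.14805199  0.0027237  -0.9890941 ]
{'clock': 0.1, 'qpos': array([ 1.22258375e+00,  3.53594600e-01,  1.63408314e+00, -1.49712276e-05,
        1.15520168e+00, -2.36474583e-03]), 'qvel': array([-0.00157883, -0.00116324, -0.00201116, -0.00024575, -0.00051784,
       -0.00042539]), 'joint_efforts': array([-5.30449015e-04, -6.06358552e+01, -3.42822039e+01, -3.58239902e-05,
        3.93324124e-03, -2.34503335e-05]), 'eef_pos': array([211.77795211, 587.79277528, 404.01679602]), 'tcp_rot': array([-3.14030585e+00,  1.06461155e-05,  2.79575089e+00]), 'contact_force': array([-0.06586694,  0.25111035, -0.55240914]), 'wrist_torque': array([-0.03178195,  0.01696805,  0.01235776]), 'opening': 1.003199674167789}
```

View pics/scene0.png

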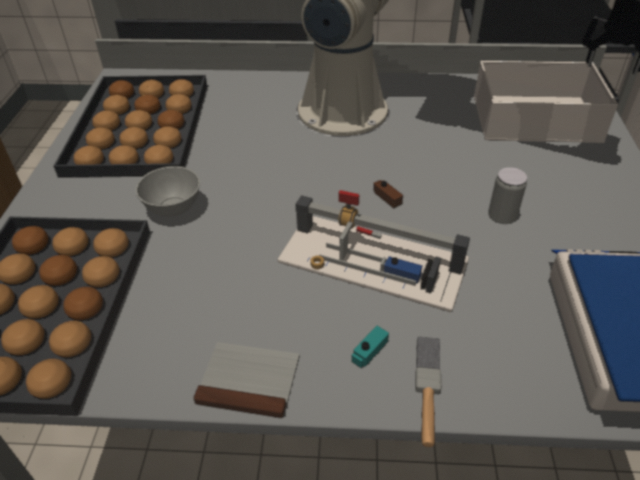

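View pics/top0.png

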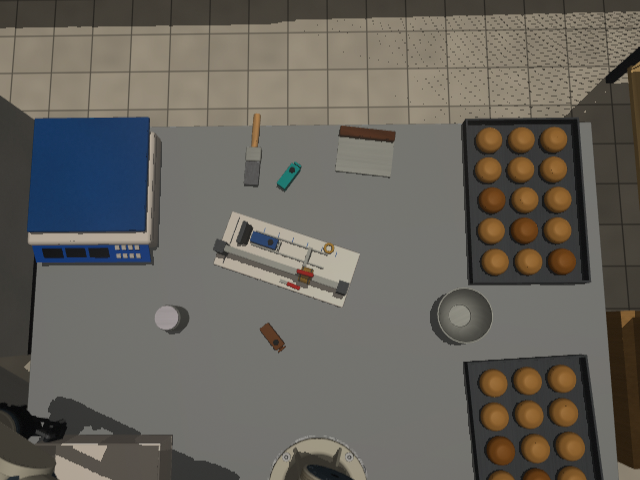

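Blue gauge: scene (402,268), top (265,240), lying in the trough. The look-alikes are teal at scene (370,345) and brown at (388,192), both lying outside the guide. The red wing is at scene (348,197), top (305,272); the spare screw, lying on the board, is at scene (367,231), top (290,286).

```bash
cat >> h.py <<'E'
def blobs(img,kind):
    h=cv2.cvtColor(img,cv2.COLOR_BGR2HSV);H,S,V=cv2.split(h)
    m={'red':((H<6)|(H>174))&(S>170)&(V>70),'blue':(H>105)&(H<128)&(S>130)&(V>40),'dark':(V<75)&(S<90)}[kind].astype('uint8')
    n,l,st,ce=cv2.connectedComponentsWithStats(m)
    out=[]
    for i in range(1,n):
        if st[i,4]>=15:
            ys,xs=np.where(l==i); out.append((st[i,4],ce[i].round(1),cv2.minAreaRect(np.c_[xs,ys].astype('float32'))))
    return out
E
python3 - <<'E'
from h import *
box={"scene":(270,170,480,310),"top":(200,200,370,315)}
out=[]
for c in box:
    g=grab_frame(c);x0,y0,x1,y1=box[c];g=g[y0:y1,x0:x1]
    for k in('red','blue','dark'):
        for b in blobs(g,k):
            print(c,k,b[0],b[1]+[x0,y0],np.round(np.array(b[2][0])+[x0,y0],1),np.round(b[2][1],1),round(b[2][2],1))
    s=800/(x1-x0); out.append(cv2.resize(g,None,fx=s*.75,fy=s*.75,interpolation=cv2.INTER_CUBIC))
    cv2.imwrite(f"pics/{c}1.png",cv2.resize(g,None,fx=4 if c=="top" else 3.8,fy=4 if c=="top" else 3.8,interpolation=cv2.INTER_CUBIC))
E
```

```text
scene red 38 [348.3 193.9] [348. 194.] [16.5  2.4] 11.3
scene red 22 [364.3 230.3] [363.9 230.3] [10.8  1.9] 18.4
scene blue 199 [406.6 267.1] [403.2 266.3] [33.5  8.2] 14.0
scene dark 22 [383.5 183. ] [383.5 183. ] [4. 5.] 90.0
scene dark 52 [387.1 198.7] [386.  196.7] [32.5 12.9] 24.9
scene dark 466 [303.8 214.5] [304. 214.] [34. 16.] 90.0
scene dark 17 [348.2 205.6] [348.  205.5] [3. 4.] 90.0
scene dark 92 [344.9 246.9] [345.5 246. ] [22.  7.] 90.0
scene dark 500 [458.5 253.9] [456.1 253.7] [19.1 36.9] 10.3
scene dark 32 [394.4 260.5] [394.5 260.5] [5. 5.] 90.0
scene dark 510 [425.1 274.1] [412.7 277.2] [32.  58.7] 82.3
top red 52 [304.6 272.7] [304.6 272.6] [16.1  3. ] 15.9
top red 32 [292.9 285.6] [292.9 285.6] [12.2  2.5] 23.2
top blue 201 [262.4 239.4] [263.7 239.9] [25.3  9.5] 18.4
top dark 237 [244.3 233.5] [244.5 233.5] [11.4 23.4] 18.4
top dark 157 [220.2 247.8] [221.5 247.8] [18.7 13.2] 42.3
top dark 27 [269.9 241.6] [270.  241.5] [5. 4.] 90.0
top dark 16 [298.2 275.9] [298.9 276.4] [8.1 4.3] 60.3
top dark 128 [341.6 288.3] [341.5 288.1] [ 9.8 13.3] 18.4
```

View pics/scene1.png

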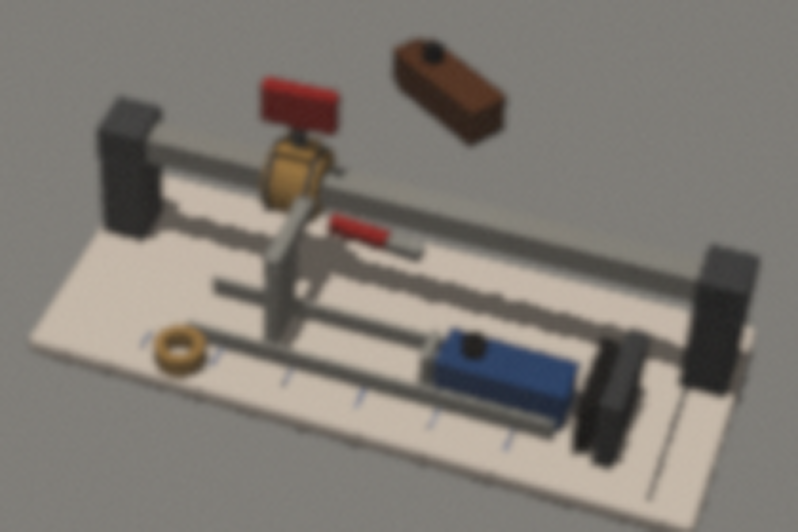

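View pics/top1.png

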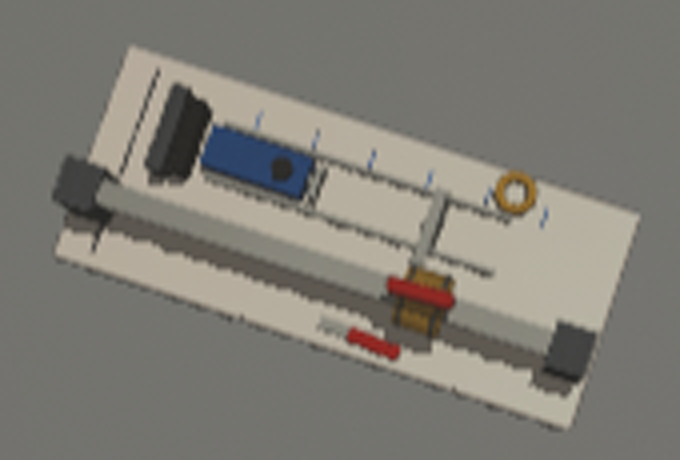

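The crops confirm it: the blue box with the steel foot sits in the trough, scene crop (505,380), top crop (258,160). The red upright wing is on the collar at scene crop (300,105), top crop (421,292). The spare screw lies on the board. Now I'll locate the guide and wing.

```bash
python3 - <<'E'
from h import *
T=lambda u,v:(200+u/4-.4,200+v/4-.4); S=lambda u,v:(270+u/3.8-.4,170+v/3.8-.4)
C=[onz("top",*T(*p),12)[:2] for p in[(128,46),(640,214),(570,430),(55,258)]]
C=np.array(C);print("corners",C.round(1)); 
e=[C[0]-C[1],C[3]-C[2],C[0]-C[3],C[1]-C[2]];print([np.linalg.norm(x).round(1) for x in e])
yd=e[0]+e[1]; yaw=np.arctan2(-yd[0],yd[1]);c=C.mean(0);print("yaw",yaw,"centre",c)
print("post -y top tri",tri(S(138,107),T(573,348)),"post +y",tri(S(735,257),T(83,186)))
print("wing top tri",tri(S(300,85),T(421,291)))
print("wing ends",onz("top",*T(389,284),138),onz("top",*T(453,298),138))
R=np.array([[np.cos(yaw),-np.sin(yaw)],[np.sin(yaw),np.cos(yaw)]])
G=lambda p:(R.T@(p[:2]-c)).round(1)
for n,p,z in[("wing",(421,291),138),("post-",(573,348),89),("post+",(85,186),89),("gauge box",(258,160),40),("box end f",(210,145),40),("box end r",(310,177),40),("foot",(318,189),34),("fence",(172,130),51),("blade top",(433,228),80),("collar top",(420,300),95)]:
    print(n,G(onz("top",*T(*p),z)),onz("top",*T(*p),z).round(1))
for n,p,z in[("gauge tri",S(505,362),0)]: print(n,tri(p,T(258,160)))
E
```

```text
corners [[ 706.   225.3]
 [ 590.7 -114.2]
 [ 449.7  -66.5]
 [ 564.   271.3]]
[np.float64(358.5), np.float64(356.6), np.float64(149.2), np.float64(148.8)]
yaw -0.326852890465493 centre [577.60162778  78.99025686]
post -y top tri (array([497.00201457, -62.64126361,  95.90309585]), np.float64(6.717992275377141)) post +y (array([600.71652224, 242.85024414,  94.00997624]), np.float64(7.618132244175514))
wing top tri (array([528.95175805,  27.02519314, 139.49469549]), np.float64(1.4920743654970754))
wing ends [533.44427702  45.54872308 138.        ] [524.78395714   7.12522853 138.        ]
wing [-29.  -65.4] [529.1  26.3 138. ]
post- [ -29.  -163.2] [497.7 -66.2  89. ]
post+ [-29.1 158.7] [601.  238.6  89. ]
gauge box [26.1 67.9] [624.2 134.9  40. ]
box end f [ 25.6 100.9] [634.3 166.3  40. ]
box end r [26.2 32.2] [612.8 101.1  40. ]
foot [21.1 25.4] [605.7  96.3  34. ]
fence [ 25.9 125.7] [642.5 189.7  51. ]
blade top [ 15.5 -56.6] [574.1  20.4  80. ]
collar top [-31.1 -64.2] [527.5  28.2  95. ]
gauge tri (array([624.34152813, 135.53930721,  38.92156657]), np.float64(0.9778755427855508))
```

step_arm(
  commands=[
    [[-41, -35, 0], 0, 1],
    [[-41, -35, 0], 0, 1],
    [[-41, -35, 0], 0, 1],
    [[-41, -35, 0], 0, 1],
    [[-41, -35, 0], 0, 1],
    [[-41, -35, 0], 0, 1],
    [[-41, -35, 0], 0, 1],
    [[-41, -35, 0], 0, 1],
    [[-41, -35, 0], 0, 1],
    [[-41, -35, 0], 0, 1],
    [[-41, -35, 0], 0, 1],
    [[0, 0, 0], 0.18, 1],
    [[0, 0, 0], 0.18, 1],
    [[0, 0, 0], 0.18, 1],
    [[0, 0, 0], 0.18, 1],
    [[0, 0, 0], 0.18, 1],
    [[0, 0, 0], 0.18, 1],
    [[0, 0, 0], 0.18, 1],
    [[0, 0, 0], 0.18, 1],
  ],
  force=25,
)

```text
clock: 2.58
eef_pos: [514.2, 55.4, 403.1]
tcp_rot: [3.141, -0.0, 1.311]
contact_force: [-0.3, 0.3, -0.6]
opening: 0.998
```

step_arm(
  commands=[
    [[-24, 21.5, 30], -0.02, 1],
    [[0, 0, 45], 0, 1],
    [[0, 0, 22], 0, 1],
    [[0, 0, 0], 0, 1],
  ],
)

```text
clock: 3.08
eef_pos: [529.8, 25.9, 304.3]
tcp_rot: [3.138, -0.001, 1.328]
contact_force: [-0.6, 0.5, 0.7]
opening: 0.996
```

```bash
python3 - <<'E'
from h import *
s=sense();print(s["eef_pos"],s["tcp_rot"],s["contact_force"])
g=grab_frame("scene")[140:260,270:430];cv2.imwrite("pics/s2.png",cv2.resize(g,None,fx=5,fy=5,interpolation=cv2.INTER_CUBIC))
p=s["eef_pos"];print("tip(z-160) proj",proj("scene",[p[0],p[1],p[2]-160]), proj("scene",[529,26.7,138]))
E
```

```text
[529.81128722  25.91268643 304.33290854] [ 3.13846791e+00 -1.19853174e-03  1.32788826e+00] [-0.57999141  0.49414303  0.68384912]
tip(z-160) proj (np.float64(347.62087676935556), np.float64(190.29129651566802)) (np.float64(347.98347761645476), np.float64(192.58515403661784))
```

View pics/s2.png

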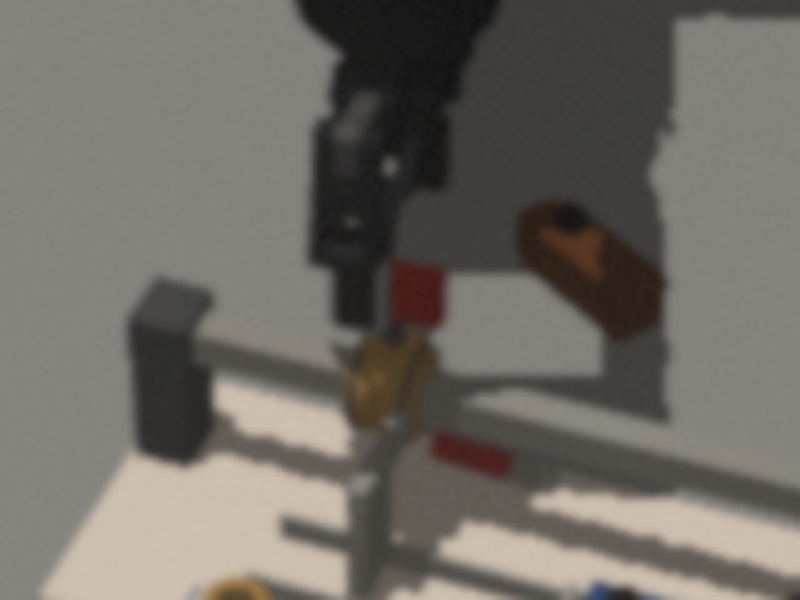

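The near finger hides the left of the wing at crop (350,290), as expected for a finger standing 40 mm nearer the camera. The alignment is plausible, so I'll descend and close.

step_arm(
  commands=[
    [[0.5, -0.5, 12], 0, 1],
    [[0, 0, 10], 0, 1],
    [[0, 0, 0], 0, 0.35],
    [[0, 0, 0], 0, 0.25],
  ],
  force=25,
)

```text
clock: 3.62
eef_pos: [530.8, 27.0, 284.4]
tcp_rot: [3.133, -0.003, 1.328]
contact_force: [0.5, 0.0, -0.4]
opening: 0.604
```

step_arm(
  commands=[
    [[0, 0, 0], 0, 0.0],
    [[0, 0, 0], 0, 0.0],
    [[0, 0, 0], 0, 0.0],
  ],
)

```text
clock: 4.0
eef_pos: [528.9, 27.4, 284.8]
tcp_rot: [3.139, -0.002, 1.328]
contact_force: [-5.1, 3.1, 4.9]
opening: 0.111
```

step_arm(
  commands=[
    [[0, 0, 0], 0, 0.0],
    [[0, 0, 0], -0.1, 0.0],
    [[0, 0, 0], -0.12, 0.0],
    [[0, 0, 0], -0.12, 0.0],
  ],
)

```text
clock: 4.5
eef_pos: [528.7, 27.4, 284.8]
tcp_rot: [3.139, -0.002, 1.676]
contact_force: [-0.6, 0.1, 0.5]
opening: 0.111
```

step_arm(
  commands=[
    [[0, 0, 0], -0.13, 0.0],
    [[0, 0, 0], -0.13, 0.0],
    [[0, 0, 0], -0.13, 0.0],
    [[0, 0, 0], -0.13, 0.0],
    [[0, 0, 0], -0.13, 0.0],
    [[0, 0, 0], -0.13, 0.0],
    [[0, 0, 0], -0.13, 0.0],
    [[0, 0, 0], 0, 0.0],
  ],
)

```text
clock: 5.5
eef_pos: [528.4, 27.1, 284.8]
tcp_rot: [3.139, 0.0, 2.614]
contact_force: [-0.4, -0.3, -0.2]
opening: 0.112
```

```bash
python3 - <<'E'
from h import *
s=sense();print(s["eef_pos"],s["tcp_rot"],s["contact_force"],s["wrist_torque"])
for c,(x0,y0,x1,y1) in {"scene":(300,160,400,260)}.items():
    g=grab_frame(c)[y0:y1,x0:x1];cv2.imwrite("pics/s3.png",cv2.resize(g,None,fx=5,fy=5,interpolation=cv2.INTER_CUBIC))
E
```

```text
[528.4056365   27.10682855 284.81398521] [3.13856336e+00 8.78486934e-05 2.61397369e+00] [-0.42267244 -0.30567419 -0.16657862] [0.12190782 0.19841978 0.15284822]
```

View pics/s3.png

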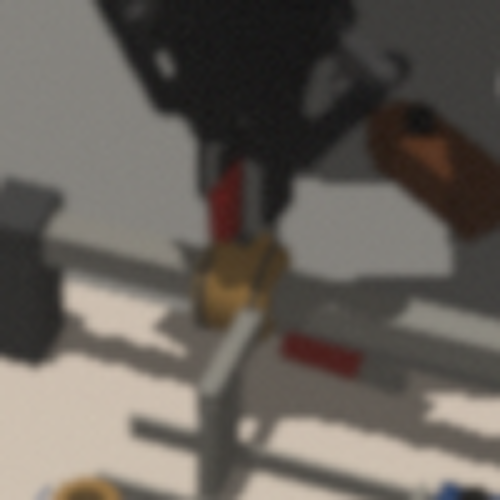

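The wing at crop (228,200) is turned about a quarter and held, and the spare screw is unmoved. Sliding next.

step_arm(
  commands=[
    [[0.5, 2.5, 0], 0, 0.0],
    [[1, 4.9, 0], 0, 0.0],
    [[1, 4.9, 0], 0, 0.0],
    [[1, 4.9, 0], 0, 0.0],
    [[1, 4.9, 0], 0, 0.0],
  ],
)

```text
clock: 6.18
eef_pos: [536.1, 49.6, 284.8]
tcp_rot: [3.139, 0.0, 2.608]
contact_force: [-0.7, -1.9, 1.2]
opening: 0.111
```

step_arm(
  commands=[
    [[1, 4.9, 0], 0, 0.0],
    [[1, 4.9, 0], 0, 0.0],
    [[1, 4.9, 0], 0, 0.0],
    [[1, 4.9, 0], 0, 0.0],
    [[0.6, 2.9, 0], 0, 0.0],
    [[0.4, 2, 0], 0, 0.0],
  ],
)

```text
clock: 6.92
eef_pos: [544.9, 75.2, 284.8]
tcp_rot: [3.139, 0.0, 2.608]
contact_force: [-1.1, -0.9, 0.2]
opening: 0.112
```

```bash
cat >> h.py <<'E'
U=np.array([.321,.947]);P=np.array([.947,-.321])
def st():
    s=sense();d=s["eef_pos"][:2]-[528.4,27.1];f=s["contact_force"]
    print("t",round(s["clock"],2),"along",round(d@U,2),"perp",round(d@P,2),"Fy",round(f[:2]@U,2),"Fx",round(f[:2]@P,2),"Fz",round(f[2],2),"yaw",round(s["tcp_rot"][2],3),"tau",s["wrist_torque"].round(2))
E
python3 - <<'E'
from h import *
st()
for c,(x0,y0,x1,y1) in {"scene":(330,180,470,300)}.items():
    g=grab_frame(c)[y0:y1,x0:x1];cv2.imwrite("pics/s4.png",cv2.resize(g,None,fx=5,fy=5,interpolation=cv2.INTER_CUBIC))
E
```

```text
t 6.92 along 50.91 perp 0.21 Fy -1.21 Fx -0.72 Fz 0.23 yaw 2.608 tau [-0.11  0.2   0.1 ]
```

View pics/s4.png

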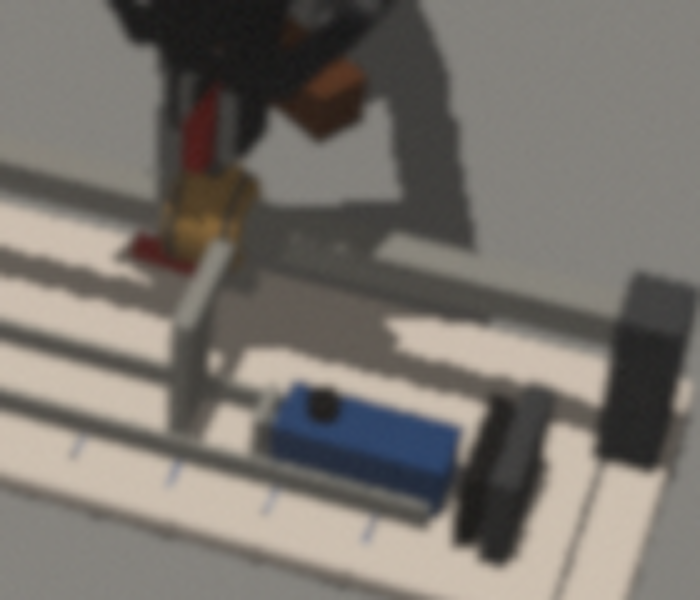

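The collar has followed with the gauge untouched. The blade at crop (200,380) is about 20 mm short of the foot at (260,420), and the gauge is about 8–10 mm short of the fence.

step_arm(
  commands=[
    [[0.8, 3.9, 0], 0, 0.0],
    [[0.8, 3.9, 0], 0, 0.0],
    [[0.8, 3.9, 0], 0, 0.0],
    [[0.4, 2, 0], 0, 0.0],
    [[0.4, 2, 0], 0, 0.0],
    [[0.4, 2, 0], 0, 0.0],
  ],
)

```text
clock: 7.72
eef_pos: [551.2, 93.5, 284.8]
tcp_rot: [3.139, -0.0, 2.608]
contact_force: [-0.5, -0.0, 0.3]
opening: 0.11
```

```bash
python3 -c "
from h import *
st()"
```

```text
t 7.72 along 70.16 perp 0.3 Fy -0.2 Fx -0.44 Fz 0.32 yaw 2.608 tau [-0.11  0.21  0.11]
```

step_arm(
  commands=[
    [[0.4, 1.6, 0], 0, 0.0],
    [[0.4, 1.6, 0], 0, 0.0],
    [[0.4, 1.6, 0], 0, 0.0],
  ],
)

```text
clock: 8.1
eef_pos: [552.8, 98.4, 284.8]
tcp_rot: [3.139, 0.0, 2.608]
contact_force: [-0.0, -1.0, -0.6]
opening: 0.112
```

```bash
python3 - <<'E'
from h import *
st()
g=grab_frame("scene")[180:300,330:470];cv2.imwrite("pics/s5.png",cv2.resize(g,None,fx=5,fy=5,interpolation=cv2.INTER_CUBIC))
E
```

```text
t 8.1 along 75.4 perp 0.24 Fy -0.97 Fx 0.32 Fz -0.65 yaw 2.608 tau [-0.15  0.13  0.09]
```

View pics/s5.png

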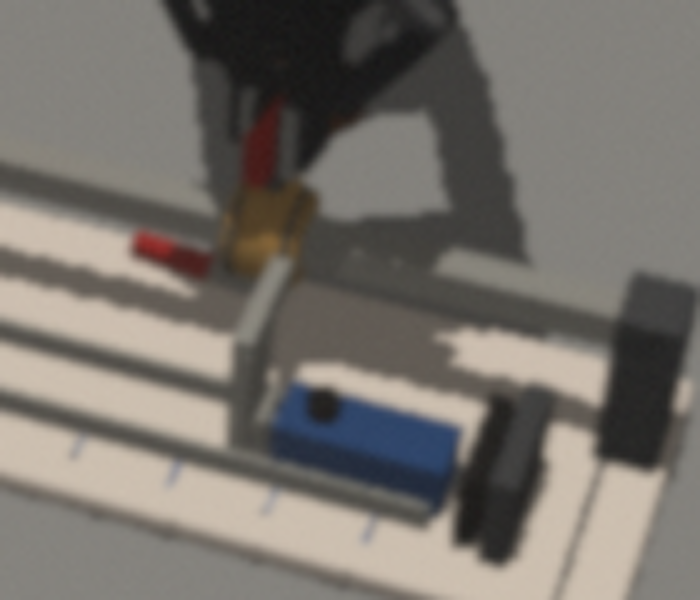

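The blade is about at the foot (crop (265,410)) and the gauge hasn't moved. Continuing in small steps by feel.

step_arm(
  commands=[
    [[0.2, 1, 0], 0, 0.0],
    [[0.2, 1, 0], 0, 0.0],
    [[0.2, 1, 0], 0, 0.0],
    [[0.2, 1, 0], 0, 0.0],
  ],
)

```text
clock: 8.65
eef_pos: [554.1, 102.0, 284.8]
tcp_rot: [3.141, 0.0, 2.608]
contact_force: [-0.8, -3.1, 0.3]
opening: 0.111
```

```bash
python3 -c "
from h import *
st()"
```

```text
t 8.65 along 79.22 perp 0.29 Fy -3.21 Fx 0.25 Fz 0.25 yaw 2.608 tau [-0.49  0.25  0.04]
```

step_arm(
  commands=[
    [[0.1, 0.5, 0], 0, 0.0],
    [[0.1, 0.5, 0], 0, 0.0],
    [[0.1, 0.5, 0], 0, 0.0],
  ],
)

```text
clock: 9.02
eef_pos: [554.6, 103.5, 284.8]
tcp_rot: [3.141, 0.0, 2.608]
contact_force: [-1.1, -3.8, 0.1]
opening: 0.111
```

```bash
python3 -c "
from h import *
st()"
```

```text
t 9.03 along 80.78 perp 0.31 Fy -3.92 Fx 0.17 Fz 0.14 yaw 2.608 tau [-0.51  0.29  0.09]
```

step_arm(
  commands=[
    [[0.1, 0.5, 0], 0, 0.0],
    [[0.1, 0.5, 0], 0, 0.0],
  ],
)

```text
clock: 9.28
eef_pos: [555.0, 104.5, 284.8]
tcp_rot: [3.141, 0.0, 2.608]
contact_force: [-1.3, -4.0, 0.9]
opening: 0.111
```

```bash
python3 -c "
from h import *
st()"
```

```text
t 9.28 along 81.85 perp 0.31 Fy -4.23 Fx 0.06 Fz 0.9 yaw 2.608 tau [-0.47  0.24  0.1 ]
```

step_arm(
  commands=[
    [[0.1, 0.5, 0], 0, 0.0],
    [[0.1, 0.5, 0], 0, 0.0],
    [[0.1, 0.5, 0], 0, 0.0],
  ],
)

```text
clock: 9.65
eef_pos: [555.4, 105.8, 284.8]
tcp_rot: [-3.142, 0.0, 2.608]
contact_force: [-1.4, -5.9, 1.8]
opening: 0.11
```

```bash
python3 - <<'E'
from h import *
st()
g=grab_frame("scene")[180:300,330:470];cv2.imwrite("pics/s6.png",cv2.resize(g,None,fx=5,fy=5,interpolation=cv2.INTER_CUBIC))
E
```

```text
t 9.65 along 83.19 perp 0.3 Fy -5.99 Fx 0.57 Fz 1.79 yaw 2.608 tau [-1.    0.34  0.09]
```

View pics/s6.png

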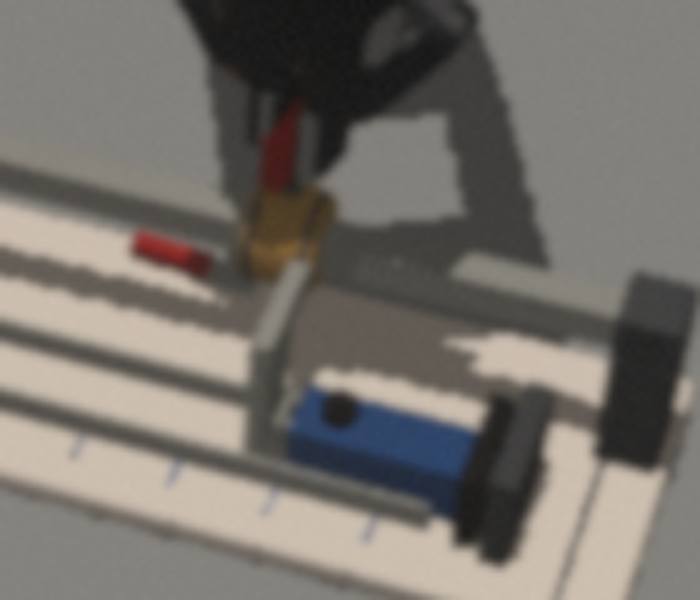

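The gauge has moved about 8 mm and its front (crop (470,470)) is right at the fence face. The force has just started to rise. Checking with finer steps.

step_arm(
  commands=[
    [[0.05, 0.25, 0], 0, 0.0],
  ],
)

```text
clock: 9.82
eef_pos: [555.5, 105.9, 284.8]
tcp_rot: [-3.141, 0.0, 2.608]
contact_force: [-1.6, -5.4, 0.6]
opening: 0.113
```

```bash
python3 -c "
from h import *
st()"
```

```text
t 9.82 along 83.3 perp 0.35 Fy -5.64 Fx 0.25 Fz 0.64 yaw 2.608 tau [-0.7   0.24  0.06]
```

step_arm(
  commands=[
    [[0.0, 0.0, 0], 0, 0.0],
  ],
)

```text
clock: 9.95
eef_pos: [555.4, 105.8, 284.8]
tcp_rot: [-3.141, 0.0, 2.608]
contact_force: [-0.9, -2.1, 0.8]
opening: 0.11
```

```bash
python3 -c "
from h import *
st()"
```

```text
t 9.95 along 83.25 perp 0.32 Fy -2.32 Fx -0.2 Fz 0.82 yaw 2.608 tau [-0.45  0.22  0.14]
```

step_arm(
  commands=[
    [[0.08, 0.4, 0], 0, 0.0],
    [[0.08, 0.4, 0], 0, 0.0],
  ],
)

```text
clock: 10.2
eef_pos: [555.6, 106.2, 284.8]
tcp_rot: [-3.14, 0.0, 2.608]
contact_force: [-1.9, -7.0, 1.5]
opening: 0.113
```

```bash
python3 -c "
from h import *
st()"
```

```text
t 10.2 along 83.6 perp 0.36 Fy -7.27 Fx 0.46 Fz 1.53 yaw 2.608 tau [-0.99  0.31  0.06]
```

step_arm(
  commands=[
    [[0.08, 0.4, 0], 0, 0.0],
    [[0.08, 0.4, 0], 0, 0.0],
  ],
)

```text
clock: 10.45
eef_pos: [555.7, 106.3, 284.8]
tcp_rot: [-3.138, 0.001, 2.608]
contact_force: [-1.6, -6.5, 1.3]
opening: 0.111
```

```bash
python3 -c "
from h import *
st()"
```

```text
t 10.45 along 83.81 perp 0.41 Fy -6.71 Fx 0.54 Fz 1.26 yaw 2.608 tau [-0.91  0.29  0.04]
```

Motion now stalls at about 7 N on the wrist, including about 1.2 N of collar drag. That is a light nip of about 5 N. Tightening while holding that bias.

step_arm(
  commands=[
    [[0.08, 0.39, 0], 0.05, 0.0],
    [[0.1, 0.39, 0], 0.08, 0.0],
  ],
)

```text
clock: 10.7
eef_pos: [555.8, 106.6, 284.8]
tcp_rot: [-3.137, 0.001, 2.476]
contact_force: [-2.2, -6.1, 0.6]
opening: 0.112
```

```bash
python3 -c "
from h import *
st()"
```

```text
t 10.7 along 84.12 perp 0.44 Fy -6.48 Fx -0.1 Fz 0.63 yaw 2.476 tau [-0.82  0.25  0.11]
```

step_arm(
  commands=[
    [[0.14, 0.37, 0], 0.08, 0.0],
    [[0.16, 0.36, 0], 0.08, 0.0],
  ],
)

```text
clock: 10.95
eef_pos: [556.0, 106.9, 284.8]
tcp_rot: [-3.137, 0.003, 2.311]
contact_force: [-2.2, -6.4, 0.5]
opening: 0.106
```

```bash
python3 -c "
from h import *
st()"
```

```text
t 10.95 along 84.4 perp 0.5 Fy -6.75 Fx -0.04 Fz 0.49 yaw 2.311 tau [-0.75  0.21  0.13]
```

step_arm(
  commands=[
    [[0.17, 0.31, 0], 0.1, 0.0],
    [[0.2, 0.29, 0], 0.1, 0.0],
  ],
)

```text
clock: 11.2
eef_pos: [556.1, 107.1, 284.8]
tcp_rot: [-3.136, 0.004, 2.104]
contact_force: [-1.5, -6.3, 1.2]
opening: 0.113
```

```bash
python3 -c "
from h import *
st()"
```

```text
t 11.2 along 84.64 perp 0.56 Fy -6.44 Fx 0.56 Fz 1.19 yaw 2.104 tau [-0.69  0.12  0.12]
```

step_arm(
  commands=[
    [[0.23, 0.27, 0], 0.1, 0.0],
    [[0.25, 0.25, 0], 0.1, 0.0],
  ],
)

```text
clock: 11.45
eef_pos: [556.3, 107.3, 284.8]
tcp_rot: [-3.137, 0.006, 1.898]
contact_force: [-1.7, -6.2, 1.7]
opening: 0.114
```

```bash
python3 -c "
from h import *
st()"
```

```text
t 11.45 along 84.92 perp 0.62 Fy -6.45 Fx 0.39 Fz 1.66 yaw 1.898 tau [-0.68  0.13  0.13]
```

step_arm(
  commands=[
    [[0.25, 0.2, 0], 0.1, 0.0],
    [[0.26, 0.16, 0], 0.1, 0.0],
    [[0.25, 0.1, 0], 0.1, 0.0],
  ],
)

```text
clock: 11.82
eef_pos: [556.5, 107.5, 284.8]
tcp_rot: [-3.139, 0.008, 1.588]
contact_force: [-1.8, -5.4, 0.5]
opening: 0.109
```

```bash
python3 -c "
from h import *
st()"
```

```text
t 11.82 along 85.16 perp 0.75 Fy -5.66 Fx 0.01 Fz 0.54 yaw 1.588 tau [-0.65  0.15  0.14]
```

step_arm(
  commands=[
    [[0.15, 0.05, 0], 0.1, 0.0],
    [[0.1, 0, 0], 0.1, 0.0],
    [[0, 0, 0], 0.1, 0.0],
    [[0, 0, 0], 0, 0.0],
  ],
)

```text
clock: 12.32
eef_pos: [556.5, 107.5, 284.8]
tcp_rot: [3.141, 0.009, 1.279]
contact_force: [-1.5, -4.5, 1.0]
opening: 0.112
```

```bash
python3 -c "
from h import *
st()"
```

```text
t 12.32 along 85.16 perp 0.85 Fy -4.71 Fx 0.01 Fz 1.0 yaw 1.279 tau [-0.44  0.13 -0.19]
```

step_arm(
  commands=[
    [[0, 0, 0], 0.04, 0.0],
    [[0, 0, 0], 0, 0.0],
    [[0, 0, 0], 0, 0.5],
    [[0, 0, 0], 0, 0.6],
    [[0, 0, 0], 0, 0.6],
    [[0, 0, 0], 0, 0.6],
    [[0, 0, -20], 0, 0.6],
    [[0, 0, -40], 0, 0.6],
    [[0, 0, -50], 0, 0.6],
    [[-50, -20, 0], 0, 0.6],
    [[-60, 0, 0], 0, 0.6],
    [[-60, 0, 0], 0, 0.6],
    [[-60, 0, 0], 0, 0.6],
    [[0, 0, 0], 0, 0.6],
  ],
)

```text
clock: 14.08
eef_pos: [463.3, -107.1, 401.2]
tcp_rot: [3.135, 0.005, 1.25]
contact_force: [0.2, 0.9, -0.8]
opening: 0.606
```

```bash
python3 - <<'E'
from h import *
st()
a=grab_frame("scene")[170:290,330:470];b=grab_frame("top")[205:305,205:345]
for c,g,k in(("scene",a,(330,170)),("top",b,(205,205))):
    for x in blobs(g,'red'): print(c,x[1]+k,np.round(x[2][1],1),x[2][2])
z=lambda g:cv2.resize(g,(400,int(400*g.shape[0]/g.shape[1])),interpolation=cv2.INTER_CUBIC)
A,B=z(a),z(b);h=max(len(A),len(B));A=cv2.copyMakeBorder(A,0,h-len(A),0,0,0);B=cv2.copyMakeBorder(B,0,h-len(B),0,0,0)
cv2.imwrite("pics/f.png",np.hstack([cv2.resize(A,None,fx=1,fy=1),B]))
E
```

```text
t 14.07 along -147.97 perp -18.6 Fy 0.92 Fx -0.11 Fz -0.75 yaw 1.25 tau [ 0.01  0.03 -0.01]
scene [389.3 203.4] [17.5  5.6] 12.528807640075684
scene [363.7 230.1] [11.7  1.9] 18.434946060180664
top [272.8 261.8] [15.8  2.8] 18.43494987487793
top [292.9 285.6] [12.6  2.5] 23.198589324951172
```

View pics/f.png

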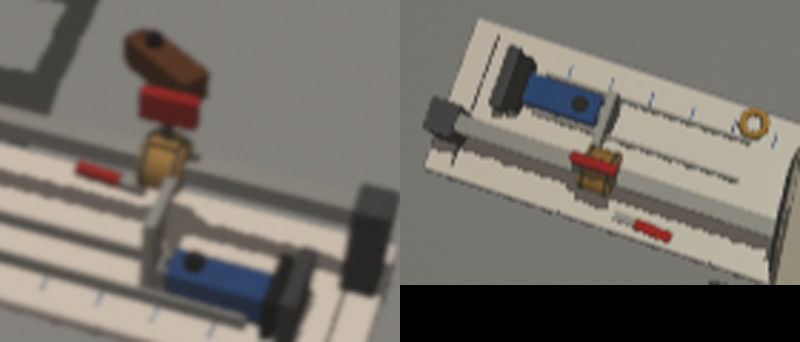

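The final view shows the wing at top (273,262) back in line with the bar. The gauge is held between the blade and the fence, the bystanders haven't moved, and the arm is clear.

```bash
python3 -c "
from h import *
print(sign_off())"
```

```text
the job is handed in; nothing more can be done
None
```

The stop is set to the blue gauge's length and the job is handed in, at about 14 s on the robot's clock. I loosened the wing screw by about 1.3 rad and slid the collar about 84 mm. The blade pushed the gauge roughly 8 mm up to the fence. I then turned the screw back tight while holding the push, let go and backed the arm away.

**Nip:** sliding the gauge took about 4 N. At the fence the motion stalled at 6.5–7 N on the wrist. Less about 1.2 N of collar drag, that puts an estimated 5 N on the gauge, well under the 15 N limit. The highest wrist reading I saw along the bar was about 7.3 N.

**Tool creep:** the tool's measured position kept creeping about 1.5 mm while I tightened. The force did not rise, so I put this down mostly to the tool tilting about the wing rather than more squeeze. I did not check it separately.

**Last pictures:** the wing lies in line with the bar, at a screw angle of about 0. The blade looks against the gauge's foot and the gauge against the fence, with no gap visible at about 2 mm per pixel. I did not test the clamp or the nip by force after letting go.

**Bystanders:** the spare screw's pixels are unchanged and the spare collar looks unmoved in the last pictures. The bowl and flour can were outside the final crops, but the arm did not go near either of them.

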